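Hang a tube carrier on the bath wall beside the loaded one

ROBOT

A 7-joint arm with a two-finger parallel gripper is mounted at the origin on the work surface. World frame = base frame: x ahead of the robot, y to its left, z up, the work surface at z = 0. Lengths are in m, angles in degrees, forces in N, time in s.
With the tool pointing down it reaches from about 0.35 to 0.9 m from the base axis. Payload 7.2 kg.
Tool frame: the origin (TCP) lies on the centre line of the jaws, within the pads' length; the fingertips stand ahead of it and the grasp point (between the pads) lies 8 mm behind it (bot.tip_reach is the z of the fingertips in the tool frame, in m); z points along the fingers, y is the line along which they close (so a half turn about z gives the same grasp; the last joint's range is limited). The gripper opens to 88 mm and grips with 3 to 60 N. Pads are 20 mm wide; open, the fingers measure 115 mm over their backs; the gripper's body (75 mm by 178 mm) begins 61 mm behind the grasp point.
Start: joints at [69.603, 23.554, -0.728, 91.456, 0.321, 64.991, -4.71], TCP at [0.177, -0.599, 0.234] pointing down, gripper open.
Joint ranges: [-169.25, 169.25], [-16.82, 113.86], [-84.01, 82.57], [7.8, 145.47], [-59.2, 239.2], [7.22, 106.19], [-163.78, 163.78]. Speed limits (degrees/s): [136.94, 136.94, 172.46, 172.46, 180, 180, 180].

INTERFACE

Orientations are given as [roll, pitch, yaw] about the fixed x, y, z axes, in that order (R = Rz(yaw) Ry(pitch) Rx(roll)).
In Python, from station import bot gives the robot as it stands.
- The arm moves only by the tool arm_command, never from a script. Its arguments are lists of equal length, an entry for each row: "gripper": the closure in counts, from 0 (fully open) to 255 (shut); "travel": the shift along the world's x, y, z each as a share of 0.05 m, from -1 to 1, a list of three; "dr": the turn, a rotation vector about the world's x, y, z each as a share of 0.12 rad, from -1 to 1, a list of three. In form: {"gripper": [gripper, ...], "travel": [[tx, ty, tz], ...], "dr": [[ax, ay, az], ...]}. A call has 1 to 20 rows; each row shifts and turns the commanded pose from where the row before left it; what a row does not reach is not made up. A row lasts 1/10 s, in which the tool goes at most 50 mm and 8.59 degrees, less where a joint would pass 70% of its speed; a pose out of reach is approached as far as the arm can. A call with a number of a shift or a turn outside -1 to 1 is refused whole. A call with a gripper value outside its range is refused whole. The fingers move at their own pace and stop on an object; the grip force is fixed at half the most. Time passes only in rows, so rows that do not move let the fingers close. It gives the time, the measured TCP pose, the force, the opening and the grip force at its end, in the units of the state.
- bot.state(): the state, without advancing time (a new reading comes with each control period).
- bot.get_image(name): name is "scene" or "top" or "wrist"; returns a dict with "pixels" (420x560x3 uint8, red, green, blue), "fx", "fy", "cx", "cy" (pixels), "cam_to_world" (4x4, takes a point from camera to world coordinates). Camera axes: x right, y up, looking along -z (the intrinsics and any distortion apply to the point x, -y, -z); pixel columns grow to the right and rows downward; lengths in m; the calibration is good to about 2 mm. A picture is of the moment at which its call begins. There is no depth.
- bot.hand_in(): hands the job in; it is judged then, once.
Trained networks look in a picture, given as the dict that the camera call returned (one of the last four; its "shot" number tells which), for a name from the list of things; names that differ only in an ending like _2 or _b are one class to them, and where a whole thing is asked for, a point or a joint stands for the part that bears it (a point fixed in the world has none). Each returns a list of dicts, best first, with "conf" (0 to 1); they miss things now and then, are a little off and sometimes report something else, mostly with a low value. They report only what shows in the picture. A call takes as long as a camera call. They do not tell look-alikes from the thing itself.
- bot.recognise(label, picture): "bbox" ([left, top, width, height] in pixels, round what is visible of it).
- bot.landmark_of(label, picture): "uv" ([column, row] in pixels: a listed point, or the origin of a listed thing).
The state is a dict: "time_s": time; "qpos": joint angles; "joint_vel": joint speeds; "joint_torque": joint torques, N m; "ee_pos": TCP position; "orientation": TCP orientation; "wrist_force": force on the tool from outside, world axes, zero at the start; "ft_torque": the same for the moment, N m; "finger_gap": opening from 0.0 (shut) to 1.0 (fully open); "grip_force": force on a finger pad.
Only numpy, scipy, OpenCV 4.12 (cv2) and the standard library are available. Lean on these libraries where they do the work, as an engineer would, in place of code of your own. Each camera call takes 0.05 s, during which the arm holds its last target. There are 200 camera calls.

TASK

Hang the empty tube carrier by its sprung hook on the bath's near wall, basket inside the bath, and press it gently down until the hook sits fully home on the rim (its spring holds it up, so its weight will not seat it). It belongs on the open side of the loaded carrier already hanging there: slide it along the rim until the two touch, without shoving the loaded one. Let go, and do not disturb the beaker, tip box or dishes.

Things in the scene. Friction and masses are not known exactly. Their poses are not given: they have to be found in the camera images.
- carrier: Empty stainless tube carrier, about 0.25 kg: basket with a three-hole shelf, x -20 to +28 mm, 80 mm wide (y), standing upright; origin: centre of its underside, z up. On its back a thumbscrew clamps a hanger 70 mm wide: hook going over toward -x, black grip tab on top. How high it is clamped is not measured: the underside of the hook's bridge is 88 to 108 mm above the base, as last left.
- carrier_grip (a point): A point 132 mm above the carrier's base and 26.5 mm behind its centre (x -26.5), in the middle plane of the upright grip tab: 10 mm thick (x), 36 mm wide (y), 52 mm tall, beginning 4 mm above the bridge's underside, so that it fills at least 112 to 144 mm above the base at any setting. This point is fixed to the basket.
- bath: Dry stainless bath tank, fixed: 200 (x) by 360 (y) by 130 mm high, walls 6 mm thick; origin under its centre, near wall on its -x side. Circulator on its +y end, 232 mm high. The hook's tail hangs 40 mm below the bridge, with a leaf spring inside it: over the last 30 mm pressing meets some 3 to 9 N, a dead stop when home; sliding along the rim takes about 5 to 14 N.
- bath_rim (a point): Middle of the near wall's flat top, 130 mm high, wall 6 mm thick: x -97 mm in the bath's frame; the rim runs along y. Hung right, the carrier is square to the bath, its back against the wall's inside (carrier x -20, so the tab's middle is 3.5 mm outside the wall's middle), the bridge on the rim. The hook's mouth is 13 mm wide: carrier x -33 to -20.
- loaded: A like carrier with three capped glass tubes (caps reach 105 mm above its base), hanging square near one or other end of the near wall, its open side toward the bath's middle; origin and axes as for the empty one, 80 mm wide in y: origins are 80 mm apart along the rim when the two touch. It is held by its own spring and shifts along the rim if pushed with over 14 N.
- probe: Grey probe holder, 26 mm wide along the rim, fixed on the near wall near the other end, with a steel temperature probe hanging inside; reaches 22 mm above the rim. Origin 100 mm below the rim, at the middle of its width.
- beaker: Glass beaker, 70 mm wide and 90 mm high, standing on the bench; origin under its centre. A bystander.
- tipbox: Grey pipette tip box with a clear lid, 87 by 122 by 57 mm, on the bench; origin under its centre. A bystander.
- dishes: Stack of three petri dishes, 90 mm wide and 45 mm high, on the bench; origin under its centre. A bystander.
Things that resemble listed ones, but are neither listed nor needed, are in the scene too. What is shaped like the carrier but orange is not meant.

How it is judged (in metres and radians):
On the way, in this order (a step that is already met when the one before it is completed fails the run):
1. the carrier is lifted clear of the bench (height (world z) of carrier above 0.05 m), for 0.1 s.
2. the hook is home on the near wall's rim: bridge within 2 mm of it (z of hook_bridge in the frame of bath_rim between 0 and 0.004 m and x of carrier in the frame of bath between -0.078 and -0.07 m), for 0.2 s.
At the end, for the whole second after the job is handed in: The carrier hangs at rest on the near wall, basket inside, the underside of its hook's bridge within 2 mm of the rim (bridge centre, 2 mm higher, within 4 mm), upright and square within 3.5 deg, within 4 mm of flush with the wall, its side within 3 mm of the loaded carrier (all of step 2 and angle between the y axis of carrier and the y axis of bath, either way round below 0.06 rad and angle between carrier's own z axis and vertical below 0.06 rad and horizontal distance between carrier and loaded below 0.083 m and linear speed of carrier below 0.01 m/s); the robot touches nothing.
It fails at once if the carrier is forced on the bath: over 50 N of contact in all, some 12 N of it the spring's own squeeze (contact force between carrier and bath above 50 N).
It fails at once if the loaded carrier is shoved more than 6 mm along the rim (distance of loaded from where it was at the start of the episode above 0.006 m).
It fails at once if the beaker, tip box or dishes are moved more than 25 mm (distance of any of beaker, tipbox, dishes from where it was at the start of the episode above 0.025 m).
It also fails if it takes over 46 s, if anything falls off the work surface, if the arm or the gripper's body presses on something with over 40 N, if the wrist force passes 120 N, or if a joint passes its speed limit or range.

## Working session

There is one attempt and no reset: what is moved stays moved. The work goes in short steps, Python scripts to look and compute and a tool call to move; the robot and the scene stay as the last step left them, time stands still between calls to the robot, and variables do not carry over. Pictures are saved under pics/ and viewed, at most 10 in all, crops included, and the job is handed in when it is done.

Besides the shell and the picture viewer there is one more tool, called after "Request:" as name(argument=value, ...) on one line, values as JSON. arm_command: Moves the arm, as the interface text tells. Shift numbers are shares of 0.05 m and turn numbers shares of 0.12 rad, none past 1 either way. Its arguments: {"type":"object","properties":{"gripper":{"type":"array","items":{"type":"number"}},"travel":{"type":"array","items":{"type":"array","items":{"type":"number","minimum":-1,"maximum":1}}},"dr":{"type":"array","items":{"type":"array","items":{"type":"number","minimum":-1,"maximum":1}}}},"required":["gripper","travel","dr"]}

```bash
mkdir -p pics
cat > h.py <<'E'
import numpy as np,cv2
from station import bot
def ray(im,uv):
    T=np.array(im["cam_to_world"]);d=T[:3,:3]@np.array([(uv[0]-im["cx"])/im["fx"],-(uv[1]-im["cy"])/im["fy"],-1]);return T[:3,3],d
def atz(im,uv,z):
    o,d=ray(im,uv);return o+d*(z-o[2])/d[2]
def proj(im,p):
    T=np.array(im["cam_to_world"]);c=T[:3,:3].T@(np.array(p)-T[:3,3]);return np.array([im["cx"]+im["fx"]*c[0]/-c[2],im["cy"]-im["fy"]*c[1]/-c[2]])
def tri(a,b):
    (o1,d1),(o2,d2)=[(o,d/np.linalg.norm(d)) for o,d in (a,b)]
    A=np.stack([d1,-d2],1);s=np.linalg.lstsq(A,o2-o1,rcond=None)[0]
    p,q=o1+s[0]*d1,o2+s[1]*d2;return (p+q)/2,np.linalg.norm(p-q)
def save(n,im,crop=None,k=1):
    x=np.array(im["pixels"])[:,:,::-1]
    if crop:l,t,w,h=crop;x=x[t:t+h,l:l+w]
    cv2.imwrite("pics/"+n,cv2.resize(x,None,fx=k,fy=k,interpolation=cv2.INTER_CUBIC))
E
python3 - <<'E'
from h import *
np.set_printoptions(precision=3,suppress=True)
ims={n:bot.get_image(n) for n in("scene","top")}
for n,im in ims.items():
    save(n+"1.png",im); print(n,im["cam_to_world"][:3] if 0 else np.array(im["cam_to_world"])[:3,3],im["fx"],[k for k in im])
L={}
for l in "carrier carrier_grip bath bath_rim loaded probe beaker tipbox dishes".split():
    for n,im in ims.items():
        r=bot.landmark_of(l,im);L[l,n]=r
        print(l,n,[(np.round(x["uv"],1).tolist(),round(x["conf"],2)) for x in r[:4]])
    if L[l,"scene"] and L[l,"top"]:
        print("  tri",*tri(ray(ims["scene"],L[l,"scene"][0]["uv"]),ray(ims["top"],L[l,"top"][0]["uv"])))
print(bot.state(),bot.tip_reach)
E
```

```text
scene [1.205 0.356 0.644] 415.7075945761972 ['pixels', 'fx', 'fy', 'cx', 'cy', 'cam_to_world', 'shot']
top [ 0.357 -0.047  1.373] 500.1040240674733 ['pixels', 'fx', 'fy', 'cx', 'cy', 'cam_to_world', 'shot']
carrier scene [([269.9, 202.8], 0.77), ([223.9, 221.7], 0.61), ([233.5, 186.6], 0.59)]
carrier top [([358.9, 208.8], 0.73), ([400.2, 262.7], 0.73), ([347.3, 260.2], 0.56)]
  tri [ 0.483 -0.193  0.075] 0.10111548594847798
carrier_grip scene [([273.5, 168.2], 0.73), ([238.7, 149.9], 0.69), ([229.4, 177.4], 0.57), ([183.3, 257.7], 0.46)]
carrier_grip top [([368.0, 211.8], 0.93), ([343.5, 256.0], 0.91), ([401.8, 266.2], 0.79)]
  tri [ 0.463 -0.198  0.166] 0.10742439975802393
bath scene [([315.8, 288.3], 0.92)]
bath top [([245.1, 181.0], 0.97)]
  tri [ 0.602  0.066 -0.005] 0.003184362489164661
bath_rim scene [([344.8, 220.7], 0.63)]
bath_rim top [([236.3, 207.9], 0.66)]
  tri [0.51  0.078 0.127] 0.0037805070122141856
loaded scene [([384.3, 284.2], 0.57)]
loaded top [([194.9, 198.2], 0.95)]
  tri [0.552 0.199 0.036] 0.002520156021088236
probe scene [([288.4, 236.7], 0.66)]
probe top [([
[... 267 characters left out ...]
[([421.1, 159.0], 0.89)]
  tri [ 0.651 -0.429  0.004] 0.0025736644270898047
dishes scene [([465.8, 273.6], 0.8)]
dishes top [([148.9, 269.9], 0.57)]
  tri [ 0.363  0.334 -0.012] 0.0007872087654285941
{'time_s': 1.0, 'qpos': array([69.605, 23.554, -0.728, 91.454,  0.32 , 64.991, -4.711]), 'joint_vel': array([-0.06 ,  0.078, -0.062,  0.017, -0.004, -0.139, -0.038]), 'joint_torque': array([  0.001, -58.774,   0.641, -29.139,  -0.054,   0.01 ,   0.   ]), 'ee_pos': array([ 0.177, -0.599,  0.234]), 'orientation': array([179.997,  -0.001,  16.487]), 'wrist_force': array([ 0.527, -0.38 ,  0.569]), 'ft_torque': array([-0.034,  0.017,  0.023]), 'grip_force': 0.0, 'finger_gap': 1.003183036928228} 0.011
```

View pics/scene1.png

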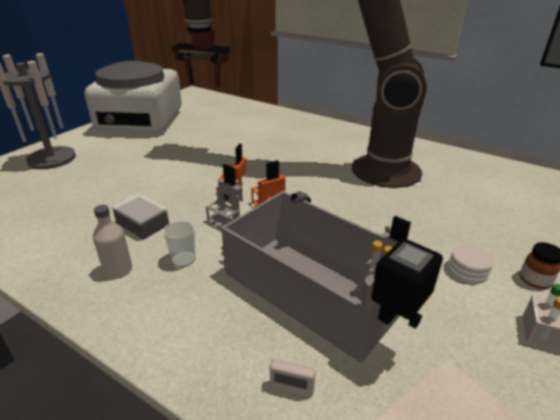

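View pics/top1.png

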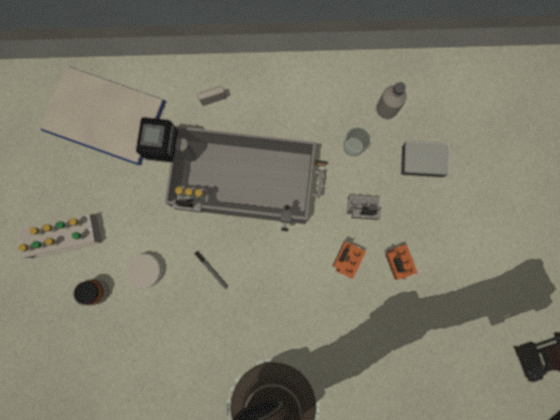

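The top view shows three carrier shapes: orange at (347,260) and (400,263), and one steel-grey at (362,207), which is (224,221) in the scene view. The grey one fits "stainless, not orange". The loaded carrier is at (190,195) at the +y end of the near wall, and the probe is at (286,213). I'll confirm with an enlarged crop.

Run:
```python
from h import *
np.set_printoptions(precision=4,suppress=True)
s=bot.get_image("scene");t=bot.get_image("top")
save("crop1.png",t,(160,110,240,170),3.3)
for l,us,ut in(("carrier",(223.9,221.7),(358.9,208.8)),("carrier_grip",(229.4,177.4),(368,211.8))):
    print(l,tri(ray(s,us),ray(t,ut)),atz(t,ut,0),atz(t,ut,.132))
# bath base/rim colour edges, yaw via loaded
for n,im in(("scene",s),("top",t)):
    for l in("loaded","bath","bath_rim","probe","carrier_grip"):
        print(n,l,[(np.round(x["uv"],1).tolist(),round(x["conf"],2)) for x in bot.landmark_of(l,im)], [np.round(x["bbox"]).tolist() for x in bot.recognise(l,im)])
```

```text
carrier (array([ 0.518 , -0.253 , -0.0005]), np.float64(0.008768703308186033)) [ 0.5154 -0.2493  0.    ] [ 0.5002 -0.2299  0.132 ]
carrier_grip (array([ 0.4921, -0.2524,  0.1238]), np.float64(0.002751045211105066)) [ 0.5064 -0.274   0.    ] [ 0.492  -0.2522  0.132 ]
scene loaded [([383.8, 282.8], 0.96)] [[362.0, 217.0, 54.0, 68.0]]
scene bath [([313.4, 286.5], 0.56)] [[224.0, 192.0, 219.0, 170.0], [361.0, 216.0, 54.0, 61.0]]
scene bath_rim [([346.6, 217.5], 0.86)] [[222.0, 192.0, 218.0, 170.0]]
scene probe [([290.0, 237.6], 0.59)] [[291.0, 192.0, 25.0, 40.0]]
scene carrier_grip [([225.6, 175.5], 0.68), ([270.9, 166.0], 0.66), ([239.7, 148.7], 0.62)] [[252.0, 160.0, 36.0, 45.0], [205.0, 167.0, 41.0, 61.0], [221.0, 146.0, 28.0, 39.0]]
top loaded [([192.4, 202.7], 0.86)] [[172.0, 186.0, 38.0, 24.0]]
top bath [([244.7, 183.6], 0.81)] [[136.0, 119.0, 191.0, 109.0]]
top bath_rim [([235.4, 205.4], 0.62)] [[134.0, 114.0, 192.0, 112.0]]
top probe [([286.1, 209.4], 0.49)] [[281.0, 202.0, 11.0, 28.0], [400.0, 140.0, 49.0, 40.0]]
top carrier_grip [([342.6, 255.1], 0.83), ([402.0, 263.5], 0.77)] [[333.0, 246.0, 33.0, 34.0], [387.0, 246.0, 30.0, 40.0], [347.0, 197.0, 34.0, 24.0]]
```

View pics/crop1.png

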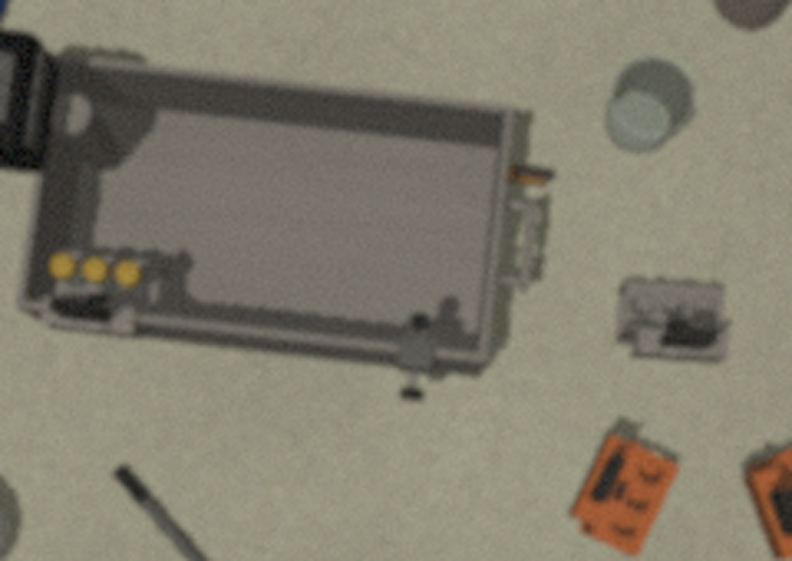

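The crop confirms it: the grey carrier at crop (672,318) is steel and empty, with a black tab on its robot side. The loaded carrier with yellow caps is at (95,280). The probe is at (415,355), and the near wall runs from (25,308) to (480,360), which gives a bath yaw of about -6.5°. I'm moving above the carrier.

Request:
arm_command(gripper=[0,0,0,0,0,0,0,0,0,0,0,0,0,0,0], travel=[[0.44,0.5,0.09],[0.44,0.5,0.09],[0.44,0.5,0.09],[0.44,0.5,0.09],[0.44,0.5,0.09],[0.44,0.5,0.09],[0.44,0.5,0.09],[0.44,0.5,0.09],[0.44,0.5,0.09],[0.44,0.5,0.09],[0.44,0.5,0.09],[0.44,0.5,0.09],[0.44,0.5,0.09],[0.44,0.44,0.09],[0,0,0]], dr=[[0,0,0.75],[0,0,0.75],[0,0,0.75],[0,0,0.75],[0,0,0.75],[0,0,0.75],[0,0,0.75],[0,0,0.75],[0,0,0.75],[0,0,0.75],[0,0,0.75],[0,0,0.75],[0,0,0.75],[0,0,0.75],[0,0,0]])

```text
time_s: 3.6
ee_pos: [0.4885, -0.2481, 0.2975]
orientation: [179.8, -0.1, 89.2]
wrist_force: [0.3, 0.7, -0.1]
finger_gap: 1.0
grip_force: 0.0
```

Run:
```python
from h import *
np.set_printoptions(precision=4,suppress=True)
w=bot.get_image("wrist");save("w1.png",w)
print(np.array(w["cam_to_world"]),w["fx"],bot.state()["ee_pos"],bot.state()["orientation"])
for l in("carrier","carrier_grip"):
    for x in bot.landmark_of(l,w):print(l,x,atz(w,x["uv"],0 if l=="carrier" else .132))
```

```text
[[ 0.9999  0.0138  0.0011  0.488 ]
 [-0.0136  0.9609  0.2765 -0.1714]
 [ 0.0028 -0.2765  0.961   0.4482]
 [ 0.      0.      0.      1.    ]] 308.00609402368485 [ 0.4867 -0.2505  0.2969] [179.9472  -0.025   88.8979]
carrier {'uv': [196.5, 151.5], 'conf': 0.96} [ 0.3742 -0.2097  0.    ]
carrier {'uv': [199.4, 243.6], 'conf': 0.75} [ 0.3667 -0.3513  0.    ]
carrier {'uv': [294.6, 183.3], 'conf': 0.73} [ 0.515 -0.258  0.   ]
carrier_grip {'uv': [175.8, 142.3], 'conf': 0.77} [ 0.3878 -0.1891  0.132 ]
carrier_grip {'uv': [278.5, 198.6], 'conf': 0.67} [ 0.4901 -0.2486  0.132 ]
```

View pics/w1.png

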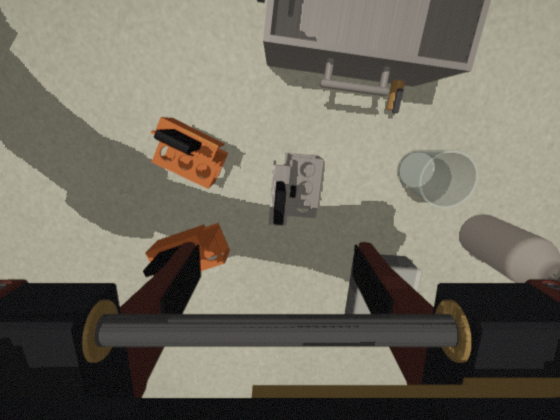

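The wrist view shows the steel carrier at (298,185), with its black tab at (280,203). The orange ones are at (190,152) and (190,250). I'll fit the yaw of the tab and basket numerically.

Run:
```python
from h import *
np.set_printoptions(precision=4,suppress=True)
w=bot.get_image("wrist");save("w2.png",w,(250,135,100,100),6)
g=cv2.cvtColor(np.array(w["pixels"]),cv2.COLOR_RGB2GRAY)
m=np.zeros_like(g);m[170:228,268:292]=(g[170:228,268:292]<38)
n,lab,st,_=cv2.connectedComponentsWithStats(m);i=1+np.argmax(st[1:,4]);ys,xs=np.where(lab==i)
print(st[i],cv2.minAreaRect(np.stack([xs,ys],1).astype(np.float32)))
for r in range(180,226,4):
    k=xs[ys==r]
    if len(k):print(r,k.min(),k.max())
```

```text
[278 177  12  43 411] ((283.4024658203125, 198.12196350097656), (10.0923490524292, 42.361881256103516), 4.969740867614746)
180 280 287
184 280 289
188 280 289
192 279 289
196 279 288
200 279 288
204 278 287
208 278 287
212 278 287
216 278 286
```

View pics/w2.png

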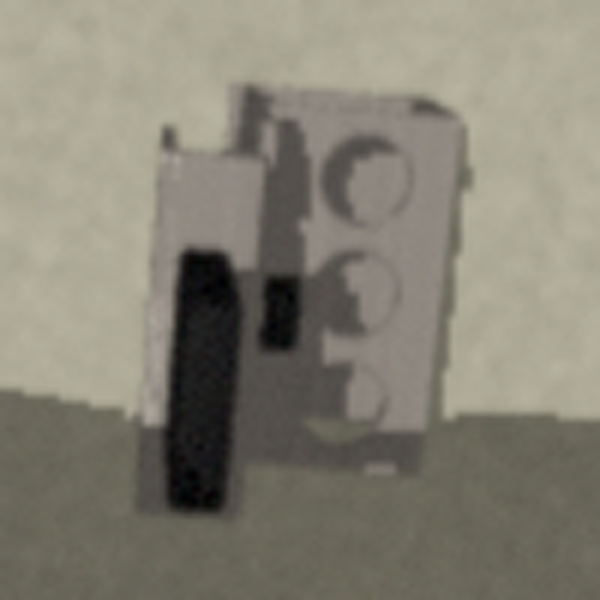

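The crop shows the bridge spanning rows 160 to 220.8 on its long edge. The tab's mid column is about 283 and its yaw is about -4.8° in world.

Run:
```python
from h import *
np.set_printoptions(precision=4,suppress=True)
w=bot.get_image("wrist")
c=lambda x,y:(250+x/6,135+y/6)
for z in(.092,.102,.112):
    a,b=atz(w,c(162,150),z),atz(w,c(140,515),z);print(z,a,b,np.linalg.norm(a-b),(a+b)/2,np.degrees(np.arctan2(*(a-b)[:2])))
for z in(.144,.154,.164):
    b=atz(w,c(197,510),z);print("tab -y end top",z,b)
t=bot.get_image("top");k=lambda x,y:(160+x/3.3,110+y/3.3)
a,b=atz(t,k(22,308),.13),atz(t,k(480,361),.13);print("rim outer",a,b,np.linalg.norm(a-b),np.degrees(np.arctan2(*(a-b)[:2])))
for x in bot.landmark_of("carrier_grip",t):print(x,atz(t,x["uv"],.132))
```

```text
0.092 [ 0.4849 -0.2183  0.092 ] [ 0.4786 -0.2914  0.092 ] 0.07330694273734849 [ 0.4817 -0.2549  0.092 ] 4.879542239819176
0.102 [ 0.4849 -0.2172  0.102 ] [ 0.4788 -0.2881  0.102 ] 0.07124189116914997 [ 0.4818 -0.2526  0.102 ] 4.8795422398191866
0.112 [ 0.4849 -0.216   0.112 ] [ 0.479  -0.2849  0.112 ] 0.06917683960095149 [ 0.4819 -0.2504  0.112 ] 4.879542239819196
tab -y end top 0.144 [ 0.4894 -0.2739  0.144 ]
tab -y end top 0.154 [ 0.4893 -0.2707  0.154 ]
tab -y end top 0.164 [ 0.4892 -0.2674  0.164 ]
rim outer [0.5271 0.2509 0.13  ] [ 0.4774 -0.0957  0.13  ] 0.35024654809713945 8.165674899574675
{'uv': [340.7, 258.8], 'conf': 0.72} [ 0.3773 -0.1795  0.132 ]
{'uv': [192.3, 201.3], 'conf': 0.51} [0.5302 0.1862 0.132 ]
```

Request:
arm_command(gripper=[0,0,0,0,0,0,0,0,255,255,255,255,255,255,255,255,255,255], travel=[[0.08,-0.03,-0.2],[0,0,-0.6],[0,0,-0.6],[0,0,-0.6],[0,0,-0.6],[0,0,-0.5],[0,0,-0.28],[0,0,0],[0,0,0],[0,0,0],[0,0,0],[0,0,0],[0,0,0],[0,0,0],[0,0,0],[0,0,0],[0,0,0],[0,0,0]], dr=[[0,0,-0.54],[0,0,0],[0,0,0],[0,0,0],[0,0,0],[0,0,0],[0,0,0],[0,0,0],[0,0,0],[0,0,0],[0,0,0],[0,0,0],[0,0,0],[0,0,0],[0,0,0],[0,0,0],[0,0,0],[0,0,0]])

```text
time_s: 5.75
ee_pos: [0.4894, -0.2538, 0.1276]
orientation: [180.0, -0.0, 85.0]
wrist_force: [0.3, 0.2, -0.6]
finger_gap: 0.132
grip_force: 0.1
```

Request:
arm_command(gripper=[255,255,255,255,255,255,255,255,255,255,255,255], travel=[[0,0,0],[0,0,0],[0,0,0],[0,0,0.2],[0,0,0.5],[0,0,0.6],[0,0,0.6],[0,0,0.6],[0,0,0.6],[0,0,0.4],[0,0,0.1],[0,0,0]], dr=[[0,0,0],[0,0,0],[0,0,0],[0,0,0],[0,0,0],[0,0,0],[0,0,0],[0,0,0],[0,0,0],[0,0,0],[0,0,0],[0,0,0]])

```text
time_s: 6.95
ee_pos: [0.4893, -0.2537, 0.3081]
orientation: [180.0, 0.0, 85.0]
wrist_force: [0.3, 0.1, -2.5]
finger_gap: 0.112
grip_force: 30.0
```

Request:
arm_command(gripper=[255,255,255,255,255,255,255,255,255,255,255,255,255], travel=[[0,0,0.4],[0.03,0.3,0.2],[0.03,0.6,0],[0.04,0.7,0],[0.04,0.7,0],[0.04,0.7,0],[0.04,0.7,0],[0.04,0.7,0],[0.04,0.7,0],[0.04,0.7,0],[0.03,0.5,0],[0.01,0.28,0],[0,0,0]], dr=[[0,0,0],[0,0,0],[0,0,-0.1],[0,0,-0.1],[0,0,-0.1],[0,0,-0.05],[0,0,0],[0,0,0],[0,0,0],[0,0,0],[0,0,0],[0,0,0],[0,0,0]])

```text
time_s: 8.25
ee_pos: [0.5072, 0.0787, 0.3369]
orientation: [-179.9, -0.1, 82.9]
wrist_force: [0.4, -0.5, -3.2]
finger_gap: 0.109
grip_force: 30.0
```

Run:
```python
from h import *
np.set_printoptions(precision=4,suppress=True)
w=bot.get_image("wrist");save("w3.png",w,None,1.4)
print(np.array(w["cam_to_world"])[:3,3],w["cx"],w["cy"],bot.state()["ee_pos"],bot.state()["orientation"])
for l in("loaded","carrier_grip","bath_rim","probe"):
    for x in bot.landmark_of(l,w):print(l,x)
np.savez("w3.npz",**{k:w[k] for k in("cam_to_world","fx","fy","cx","cy")})
```

```text
[0.5157 0.1549 0.4876] 276.3632128047973 211.16415777506637 [0.5075 0.0767 0.3369] [-179.9191    0.002    82.7365]
loaded {'uv': [292.3, 91.5], 'conf': 0.69}
carrier_grip {'uv': [276.2, 269.7], 'conf': 0.96}
bath_rim {'uv': [272.4, 186.8], 'conf': 0.82}
```

View pics/w3.png

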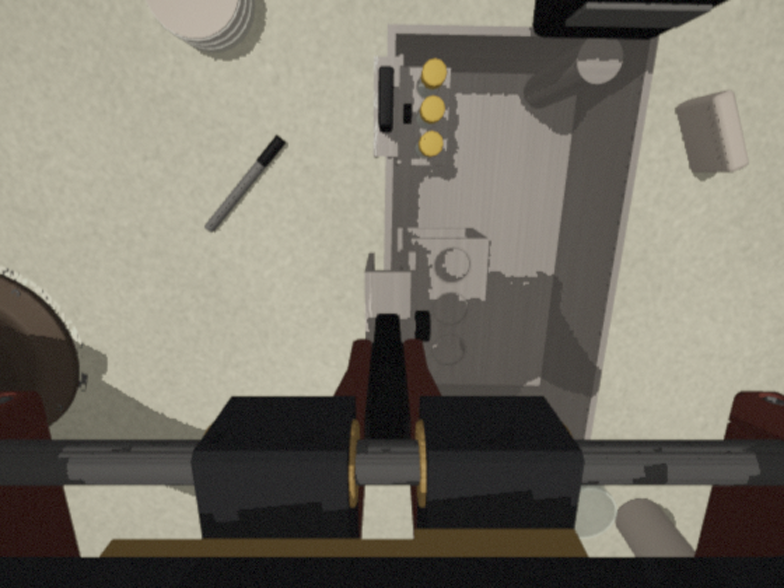

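The view shows the rim as a vertical strip at columns 385 to 393 (in 1.4x pixels). The loaded hook covers rows 57 to 157, with its tab at (386,98), and our held hook starts at row 255. I'll fit the rim edges and the loaded hanger.

Run:
```python
from h import *
np.set_printoptions(precision=4,suppress=True)
w=bot.get_image("wrist");save("w4.png",w,(255,15,100,180),3.3)
g=cv2.cvtColor(np.array(w["pixels"]),cv2.COLOR_RGB2GRAY).astype(int)
for r in list(range(22,36,4))+list(range(116,180,6)):print(r,g[r:r+3,262:300].mean(0).astype(int))
```

```text
22 [178 178 176 175 178 182 183 183 182 179 176 170 160 158 159 158 154 130
  77  66  65  65  65  66  65  66  65  65  65  65  66  64  63  64  64  64
  64  65]
26 [180 180 178 177 177 177 178 176 177 178 177 172 159 158 158 157 151 116
  73  65  64  66  65  66  64  65  65  65  66  64  64  66  66  64  64  65
  65  64]
30 [180 183 182 181 177 175 174 176 179 180 179 172 159 158 158 158 151 114
  74  66  67  66  66  67  65  67  67  66  66  66  63  65  65  65  65  66
  65  66]
34 [179 181 186 181 177 168 166 166 167 166 164 163 158 157 159 159 154 138
 121 121 134 148 144 111  73  65  65  65  68  66  66  67  66  66  66  69
  65  66]
116 [181 181 180 180 180 179 179 180 183 184 180 161 154 153 153 147 121  95
  91  91  91  90  89  91  91  93  92  92  90  88  88  89  90  90  90  89
  91  91]
122 [177 176 179 183 184 182 181 182 182 181 176 156 154 153 151 147 120  95
  91  90  90  89  89  90  90  91  90  91  88  88  88  90  89  90  90  89
  90  91]
128 [179 179 179 177 179 180 182 183 182 181 176 154 152 152 151 144 112  93
  89  91  88  88  89  89  89  91  89  88  88  88  88  88  89  89  8
[... 595 characters left out ...]
87  87  88  88  88  87  86  86  87  88  89 102 136
 146 146]
158 [175 177 178 180 180 179 177 177 177 175 167 151 149 147 148 139  96  86
  87  87  86  86  85  85  88  88  88  87  87  87  87  86  87  87  91 114
 144 147]
164 [181 180 179 178 176 176 175 175 176 177 169 150 149 149 147 138  96  87
  88  86  88 102 133 146 142 114  86  85  87 109 139 139 128 132 147 146
 148 148]
170 [173 173 174 177 178 179 179 176 172 170 164 149 147 147 145 130  93  87
  86  86  87  99 132 146 142 112  88  85  85  83  86  98 129 137 139 138
 136 136]
176 [181 180 178 178 179 180 180 180 179 177 168 151 146 147 144 127  92  84
  85  86  87  97 126 135 129 107  85  79  83  84  85  85  85  86  87  87
  87  89]
```

View pics/w4.png

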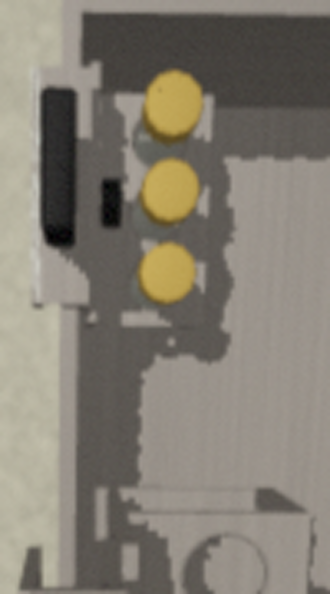

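```bash
cat >> h.py <<'E'
def rimfit(w):
    a,b=(atz(w,u,.13) for u in((279.1,29),(277.3,171)));c,d=(atz(w,u,.13) for u in((273.4,29),(272.2,171)))
    return a,b,c,d
E
python3 - <<'E'
from h import *
np.set_printoptions(precision=4,suppress=True)
w=bot.get_image("wrist");st=bot.state()
a,b,c,d=rimfit(w)
for p,q in((a,b),(c,d)):print(p,q,"yaw",-np.degrees(np.arctan2(*(p-q)[:2])))
e=((a-b)+(c-d))[:2];e/=np.linalg.norm(e);n=np.array([e[1],-e[0]]);m=(a+b+c+d)[:2]/4
print("yaw",-np.degrees(np.arctan2(*e)),"width",(a-c)[:2]@n,(b-d)[:2]@n)
K=lambda x,y:(255+x/3.3,15+y/3.3)
p,q=atz(w,K(50,65),.134)[:2],atz(w,K(65,303),.134)[:2]
print("hook len",(p-q)@e,"centre s",((p+q)/2-m)@e)
t1,t2=[atz(w,K(*u),z)[:2] for u,z in(((58,88),.186),((58,245),.186))];print("tab top ends",(t1-t2)@e,((t1+t2)/2-m)@e,((t1+t2)/2-m)@n)
x=st["ee_pos"][:2]-m;print("tcp",st["ee_pos"],st["orientation"],"s",x@e,"n",x@n,"e",e,"n",n)
# own hook +y end in picture at known z
z=.104+st["ee_pos"][2]-.1276
for r in(270/1.4,):
    h=atz(w,(388/1.4,r),z)[:2];print("own hook end s",(h-m)@e,"tcp s",x@e)
E
```

```text
[0.5321 0.2415 0.13  ] [0.5111 0.0958 0.13  ] yaw -8.190500283297125
[0.5262 0.2423 0.13  ] [0.5052 0.0966 0.13  ] yaw -8.213149288878402
yaw -8.201824815093525 width 0.005889185868219942 0.005947376389115664
hook len 0.07012262717126896 centre s 0.03223931970700941
tab top ends 0.039130221814835706 0.029660292616690728 -0.002757465396205664
tcp [0.5084 0.0742 0.3375] [-179.9966    0.016    82.4699] s -0.09531231739896436 n 0.003379899991775641 e [0.1427 0.9898] n [ 0.9898 -0.1427]
own hook end s -0.05803112554115301 tcp s -0.09531231739896436
```

Request:
arm_command(gripper=[255,255,255,255,255,255,255,255,255], travel=[[0,0.3,0],[-0.01,0.3,0],[0,0.07,0],[0,0,-0.3],[0,0,-0.5],[0,0,-0.5],[0,0,-0.3],[0,0,-0.3],[0,0,0]], dr=[[0,0,-0.1],[0,0,0],[0,0,0],[0,0,0],[0,0,0],[0,0,0],[0,0,0],[0,0,0],[0,0,0]])

```text
time_s: 9.5
ee_pos: [0.5076, 0.1073, 0.241]
orientation: [-179.9, 0.1, 81.8]
wrist_force: [0.3, 0.6, -2.5]
finger_gap: 0.114
grip_force: 30.0
```

Run:
```python
from h import *
np.set_printoptions(precision=4,suppress=True)
w=bot.get_image("wrist");st=bot.state();save("w5.png",w,(215,0,150,230),2.6)
e=np.array([.1427,.9898]);n=np.array([.9898,-.1427]);m=np.array([.51865,.16905])
x=st["ee_pos"][:2]-m;print(st["ee_pos"],st["orientation"],st["wrist_force"],"s",x@e,"n",x@n,"cam",np.array(w["cam_to_world"])[:3,3])
g=cv2.cvtColor(np.array(w["pixels"]),cv2.COLOR_RGB2GRAY).astype(int)
for r in range(110,200,10):print(r,g[r:r+3,250:305].mean(0).astype(int))
```

```text
[0.5078 0.1077 0.2422] [-179.9319    0.035    81.8243] [ 0.5371  0.2599 -2.7145] s -0.06225201098993371 n -0.001985219378883885 cam [0.5176 0.1836 0.3916]
110 [187 189 188 189 190 189 190 190 190 190 190 189 187 186 182 176 182 189
 179 106  43  39  46  46  44  45  42  39  39  39  37  32  32  27  49  90
  94  93  94  98  96  95  95  89  86  87  87  86  85  85  88  93  94  95
  98]
120 [187 186 185 185 185 185 184 184 185 187 188 190 190 189 188 180 179 173
 172 158 132 109  92  86  65  65  61  48  45  46  45  50  65  75  89  93
  93  94  93  94  95  94  94  95  95  98  96  95  95  95  95  94  95  94
  99]
130 [183 184 185 187 187 186 188 189 189 186 186 186 187 189 188 186 181 174
 183 166 163 161 160 161 160 160 160 158 157 158 161 163 162 160 153 129
 129 136 101  94  95  93  96  95  95  96  94  94  96  95  95  94  91  92
 104]
140 [178 180 183 183 182 183 185 185 187 186 186 186 185 186 188 191 191 176
 187 174 162 161 160 160 159 159 160 158 157 155 158 161 160 159 156 154
 155 154 145 101  93  93  94  93  94  95  95  95  94 101 123 141 144 150
 158]
150 [186 188 189 191 191 190 
[... 415 characters left out ...]
100 100
 101]
170 [183 183 184 184 183 184 185 184 181 180 181 183 184 184 182 180 180 182
 184 184 185 185 183 183 184 183 179 163 154 154 155 152 154 147 122  96
  99 113  93  89  86  88  90 107 137 144 142 139 138 143 147 147 147 150
 148]
180 [186 186 186 185 187 189 190 188 185 183 183 184 179 138 118 121 124 152
 187 191 193 193 191 188 185 183 177 156 123  96  91  91  95 105  96  91
  88  88  87  88  89 102 135 146 147 146 138  99  90  92  92  93  92  94
  93]
190 [188 190 191 192 191 189 186 184 183 182 165 106  86  87  87  84  87 127
 175 180 178 178 178 178 177 175 173 151 114 104  91  91  89  89  87  83
  82  83  85  86  85  87  97 107 109 108 103  92  90  93  94  93  93  94
  93]
```

View pics/w5.png

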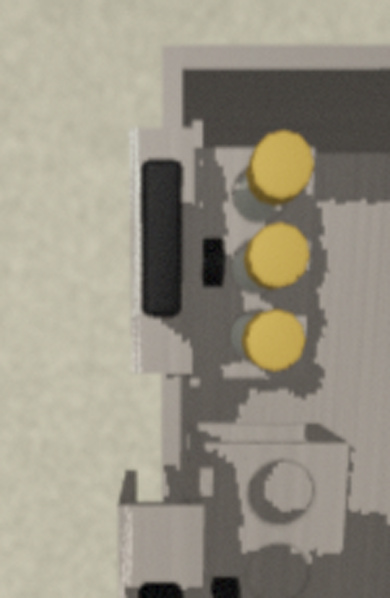

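The rim is straight at columns 276.6 to 284.2 here. Our bridge centre is about flush with the loaded one's, so I'll shift 1.5 mm inward for clearance, then lower in stages.

Request:
arm_command(gripper=[255,255,255,255,255,255], travel=[[0.03,0,0],[0,0,-0.3],[0,0,-0.3],[0,0,-0.2],[0,0,-0.1],[0,0,0]], dr=[[0,0,0],[0,0,0],[0,0,0],[0,0,0],[0,0,0],[0,0,0]])

```text
time_s: 10.15
ee_pos: [0.5093, 0.1086, 0.1975]
orientation: [-180.0, 0.0, 81.9]
wrist_force: [1.0, -0.1, -1.6]
finger_gap: 0.113
grip_force: 30.0
```

Request:
arm_command(gripper=[255,255,255,255,255,255], travel=[[0,0,-0.06],[0,0,-0.06],[0,0,-0.06],[0,0,-0.06],[0,0,-0.06],[0,0,0]], dr=[[0,0,0],[0,0,0],[0,0,0],[0,0,0],[0,0,0],[0,0,0]])

```text
time_s: 10.75
ee_pos: [0.5091, 0.1086, 0.1822]
orientation: [-180.0, 0.0, 81.9]
wrist_force: [-0.6, 0.2, -3.0]
finger_gap: 0.116
grip_force: 30.0
```

Request:
arm_command(gripper=[255,255,255,255,255,255], travel=[[0,0,-0.06],[0,0,-0.06],[0,0,-0.04],[0,0,-0.04],[0,0,-0.04],[0,0,0]], dr=[[0,0,0],[0,0,0],[0,0,0],[0,0,0],[0,0,0],[0,0,0]])

```text
time_s: 11.35
ee_pos: [0.508, 0.1091, 0.1702]
orientation: [-179.9, 0.0, 81.9]
wrist_force: [-5.2, 1.0, 2.1]
finger_gap: 0.111
grip_force: 30.0
```

Request:
arm_command(gripper=[255,255,255,255,255,255], travel=[[0,0,-0.04],[0,0,-0.04],[0,0,-0.04],[0,0,-0.03],[0,0,-0.03],[0,0,0]], dr=[[0,0,0],[0,0,0],[0,0,0],[0,0,0],[0,0,0],[0,0,0]])

```text
time_s: 11.95
ee_pos: [0.5079, 0.109, 0.161]
orientation: [-179.8, 0.0, 81.9]
wrist_force: [-4.3, 1.0, -0.9]
finger_gap: 0.112
grip_force: 30.0
```

Request:
arm_command(gripper=[255,255,255,255], travel=[[0,0,-0.02],[0,0,-0.02],[0,0,-0.02],[0,0,0]], dr=[[0,0,0],[0,0,0],[0,0,0],[0,0,0]])

```text
time_s: 12.35
ee_pos: [0.508, 0.109, 0.1581]
orientation: [-179.8, 0.0, 81.9]
wrist_force: [-5.1, 1.7, 0.3]
finger_gap: 0.114
grip_force: 30.0
```

Request:
arm_command(gripper=[255,255,255,255], travel=[[0,0,-0.02],[0,0,-0.02],[0,0,0],[0,0,0]], dr=[[0,0,0],[0,0,0],[0,0,0],[0,0,0]])

```text
time_s: 12.75
ee_pos: [0.508, 0.109, 0.1561]
orientation: [-179.8, 0.0, 81.9]
wrist_force: [-5.6, 0.7, -0.3]
finger_gap: 0.114
grip_force: 30.0
```

Request:
arm_command(gripper=[255,255,255,255], travel=[[0,0,-0.02],[0,0,-0.02],[0,0,0],[0,0,0]], dr=[[0,0,0],[0,0,0],[0,0,0],[0,0,0]])

```text
time_s: 13.15
ee_pos: [0.508, 0.109, 0.155]
orientation: [-179.9, 0.1, 81.9]
wrist_force: [-9.1, -0.7, 10.6]
finger_gap: 0.115
grip_force: 30.0
```

Home is reached: a firm stop at TCP z 0.155, matching the expected 0.1556. I'll ease off, then slide toward the loaded carrier.

Request:
arm_command(gripper=[255,255,255,255,255,255], travel=[[-0.02,0,0.015],[0.004,0.03,0],[0.004,0.03,0],[0.004,0.03,0],[0.004,0.03,0],[0,0,0]], dr=[[0,0,0],[0,0,0],[0,0,0],[0,0,0],[0,0,0],[0,0,0]])

```text
time_s: 13.75
ee_pos: [0.5083, 0.1122, 0.1552]
orientation: [-179.9, 0.3, 81.8]
wrist_force: [-6.0, -7.7, 5.0]
finger_gap: 0.115
grip_force: 30.0
```

Run:
```python
from h import *
w=bot.get_image("wrist");st=bot.state();save("w6.png",w,(215,0,170,230),2.6)
print(st["ee_pos"],st["orientation"],st["wrist_force"])
```

```text
[0.50830089 0.11217078 0.15516516] [-179.89425671    0.25008456   81.7939328 ] [-5.99508953 -7.57138103  6.7456777 ]
```

View pics/w6.png

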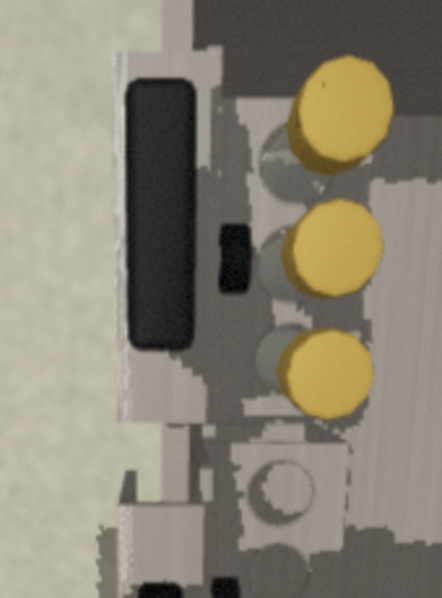

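Both hooks look alike in width, so they're at the same height, meaning ours is home. The hook gap is rows 422 to 503 in the crop, about 17 mm. It is 10 mm when touching, so about 7 mm is left.

Request:
arm_command(gripper=[255,255,255,255,255,255], travel=[[0.003,0.02,0],[0.003,0.02,0],[0.003,0.02,0],[0.003,0.02,0],[0.003,0.02,0],[0,0,0]], dr=[[0,0,0],[0,0,0],[0,0,0],[0,0,0],[0,0,0],[0,0,0]])

```text
time_s: 14.4
ee_pos: [0.509, 0.117, 0.1552]
orientation: [-179.9, 0.3, 81.8]
wrist_force: [-6.3, -6.8, 6.5]
finger_gap: 0.112
grip_force: 30.0
```

```bash
cat > gap.py <<'E'
from h import *
w=bot.get_image("wrist");st=bot.state()
print(st["ee_pos"],st["orientation"],st["wrist_force"])
g=cv2.cvtColor(np.array(w["pixels"]),cv2.COLOR_RGB2GRAY).astype(int)
# columns left of the rim: hooks bright, gap shows bench/rim; print row profile
for c in((265,272),(279,284)):print(c,[(r,int(v)) for r,v in zip(range(125,200),g[125:200,c[0]:c[1]].mean(1))])
e=np.array([.1427,.9898])
for a in(160,162,164,166):
  for b in(184,188,192): print(a,b,((atz(w,(270,a),.134)-atz(w,(270,b),.134))[:2]@e).round(4),end="; ")
E
python3 gap.py
```

```text
[0.50901243 0.11704386 0.15515908] [-179.88831994    0.26217555   81.78662253] [-6.19588122 -6.78458587  6.91248911]
(265, 272) [(125, 38), (126, 38), (127, 38), (128, 37), (129, 38), (130, 38), (131, 37), (132, 38), (133, 39), (134, 37), (135, 37), (136, 36), (137, 36), (138, 37), (139, 37), (140, 36), (141, 36), (142, 34), (143, 37), (144, 36), (145, 38), (146, 55), (147, 98), (148, 138), (149, 156), (150, 157), (151, 157), (152, 157), (153, 157), (154, 157), (155, 157), (156, 157), (157, 157), (158, 157), (159, 157), (160, 156), (161, 156), (162, 156), (163, 156), (164, 156), (165, 156), (166, 156), (167, 155), (168, 156), (169, 156), (170, 157), (171, 169), (172, 186), (173, 187), (174, 187), (175, 187), (176, 186), (177, 185), (178, 184), (179, 182), (180, 174), (181, 154), (182, 150), (183, 150), (184, 148), (185, 147), (186, 146), (187, 146), (188, 145), (189, 146), (190, 147), (191, 145), (192, 135), (193, 113), (194, 128), (195, 151), (196, 154), (197, 153), (198, 154), (199, 153)]
(279, 284) [(125, 35), (126, 35), (127, 34), (128, 34), (129, 33), (130, 35), (131, 35), (132,
[... 285 characters left out ...]
156), (158, 156), (159, 156), (160, 155), (161, 155), (162, 155), (163, 155), (164, 155), (165, 155), (166, 155), (167, 155), (168, 154), (169, 154), (170, 152), (171, 139), (172, 113), (173, 134), (174, 152), (175, 152), (176, 153), (177, 152), (178, 152), (179, 152), (180, 152), (181, 152), (182, 153), (183, 152), (184, 152), (185, 152), (186, 152), (187, 151), (188, 153), (189, 151), (190, 151), (191, 150), (192, 141), (193, 120), (194, 128), (195, 151), (196, 153), (197, 153), (198, 153), (199, 154)]
160 184 0.0135; 160 188 0.0158; 160 192 0.0181; 162 184 0.0124; 162 188 0.0147; 162 192 0.017; 164 184 0.0113; 164 188 0.0136; 164 192 0.0159; 166 184 0.0102; 166 188 0.0125; 166 192 0.0148;
```

Request:
arm_command(gripper=[255,255,255,255], travel=[[0.003,0.02,0],[0.003,0.02,0],[0,0,0],[0,0,0]], dr=[[0,0,0],[0,0,0],[0,0,0],[0,0,0]])

```text
time_s: 14.85
ee_pos: [0.5093, 0.119, 0.1552]
orientation: [-179.9, 0.3, 81.8]
wrist_force: [-5.4, -6.8, 5.9]
finger_gap: 0.112
grip_force: 30.0
```

Request:
arm_command(gripper=[255,255,255], travel=[[0.003,0.02,0],[0,0,0],[0,0,0]], dr=[[0,0,0],[0,0,0],[0,0,0]])

```text
time_s: 15.15
ee_pos: [0.5094, 0.12, 0.1552]
orientation: [-179.9, 0.3, 81.8]
wrist_force: [-6.9, -7.7, 5.8]
finger_gap: 0.109
grip_force: 30.0
```

```bash
python3 gap.py | grep -v "; " | cut -c1-900
```

```text
[0.50943584 0.11994191 0.15515379] [-179.88404283    0.26944081   81.7829041 ] [-6.96455633 -7.29554807  6.53190025]
(265, 272) [(125, 37), (126, 37), (127, 37), (128, 37), (129, 38), (130, 38), (131, 35), (132, 36), (133, 35), (134, 38), (135, 37), (136, 37), (137, 35), (138, 36), (139, 38), (140, 37), (141, 34), (142, 36), (143, 36), (144, 36), (145, 35), (146, 35), (147, 35), (148, 36), (149, 35), (150, 35), (151, 36), (152, 34), (153, 40), (154, 65), (155, 115), (156, 148), (157, 157), (158, 158), (159, 160), (160, 157), (161, 158), (162, 159), (163, 158), (164, 158), (165, 158), (166, 156), (167, 157), (168, 158), (169, 156), (170, 156), (171, 157), (172, 156), (173, 156), (174, 157), (175, 157), (176, 166), (177, 182), (178, 186), (179, 186), (180, 177), (181, 154), (182, 149), (183, 149), (184, 149), (185, 151), (186, 149), (187, 148), (188, 147), (189, 146), (190, 147), (191, 145), (192, 135), (193, 111), (194, 127), (195, 152), (196, 154), (197, 154), (198, 154), (199, 154)]
(279, 284) [(125, 34), (126, 36), (127, 36), (128, 36), (129, 34), (130, 36), (131, 36), (132, 35), (133, 33), (134, 34), (135, 33), (136, 36), (137, 34), (138, 34), (139, 34), (140, 35), (141, 36), (142, 33), (143, 31), (144, 33), (145, 33), (146, 33), (147, 30), (148, 32), (149, 32), (150, 31), (151, 33), (152, 26), (153, 25), (154, 32), (155, 86), (156, 137), (157, 154), (158, 156), (159, 156), (160, 156), (161, 155), (162, 156), (163, 156), (164, 156), (165, 156), (166, 155), (167, 156), (168, 154), (169, 155), (170, 154), (171, 154), (172, 154), (173, 154), (174, 154), (175, 153), (176, 142), (177, 121), (178, 134), (179, 151), (180, 153), (181, 152), (182, 153), (183, 152), (184, 152), (185, 151), (186, 152), (187, 152), (188, 152), (189, 152), (190, 151), (191, 150), (192, 141), (193, 121), (194, 130), (195, 151), (196, 154), (197, 154), (198, 154), (199, 154)]
```

Request:
arm_command(gripper=[255,255,255], travel=[[0.003,0.02,0],[0,0,0],[0,0,0]], dr=[[0,0,0],[0,0,0],[0,0,0]])

```text
time_s: 15.5
ee_pos: [0.5096, 0.1205, 0.1552]
orientation: [-179.9, 0.3, 81.8]
wrist_force: [-7.8, -8.7, 7.1]
finger_gap: 0.11
grip_force: 30.0
```

```bash
python3 gap.py | grep -v "; " | tail -1| cut -c600-; python3 -c "
from station import bot
print(bot.state()['wrist_force'],bot.state()['ee_pos'])"
```

```text
53), (177, 139), (178, 117), (179, 139), (180, 151), (181, 153), (182, 153), (183, 152), (184, 151), (185, 152), (186, 153), (187, 152), (188, 151), (189, 152), (190, 152), (191, 151), (192, 138), (193, 105), (194, 120), (195, 150), (196, 154), (197, 154), (198, 154), (199, 154)]
[-7.62295817 -9.85837436  7.08504275] [0.50955125 0.12046058 0.15516741]
```

Request:
arm_command(gripper=[255,255,255], travel=[[0.003,0.02,0],[0,0,0],[0,0,0]], dr=[[0,0,0],[0,0,0],[0,0,0]])

```text
time_s: 15.85
ee_pos: [0.5096, 0.1206, 0.1552]
orientation: [-179.9, 0.4, 81.7]
wrist_force: [-8.4, -11.3, 9.2]
finger_gap: 0.112
grip_force: 30.0
```

Contact is confirmed: TCP moved only 0.1 mm and the force rose by 3 N. I'll relax the side load, press down slightly, and release.

Request:
arm_command(gripper=[255,255,255,255,255,0,0,0,0,0,0,0,0], travel=[[0,-0.03,0],[0,-0.03,0],[0,0,-0.02],[0,0,-0.01],[0,0,0],[0,0,0],[0,0,0],[0,0,0],[0,0,0],[0,0,0],[0,0,0],[0,0,0],[0,0,0]], dr=[[0,0,0],[0,0,0],[0,0,0],[0,0,0],[0,0,0],[0,0,0],[0,0,0],[0,0,0],[0,0,0],[0,0,0],[0,0,0],[0,0,0],[0,0,0]])

```text
time_s: 17.15
ee_pos: [0.5107, 0.1217, 0.1539]
orientation: [180.0, -0.0, 81.9]
wrist_force: [-0.1, -0.5, 0.4]
finger_gap: 0.805
grip_force: 0.0
```

Request:
arm_command(gripper=[0,0,0,0,0,0,0,0,0], travel=[[0,0,0.1],[0,0,0.3],[0,0,0.5],[0,0,0.6],[0,0,0.6],[0,0,0.6],[0,0,0.5],[0,-0.3,0.1],[0,0,0]], dr=[[0,0,0],[0,0,0],[0,0,0],[0,0,0],[0,0,0],[0,0,0],[0,0,0],[0,0,0],[0,0,0]])

```text
time_s: 18.05
ee_pos: [0.5113, 0.1053, 0.3203]
orientation: [179.8, 0.0, 81.8]
wrist_force: [-0.2, -0.4, -0.2]
finger_gap: 0.997
grip_force: 0.0
```

Run:
```python
from h import *
w=bot.get_image("wrist");st=bot.state();save("w7.png",w,(200,0,180,230),2.6)
print(st["ee_pos"],st["wrist_force"],np.array(w["cam_to_world"])[:3,3]);
```

```text
[0.51084482 0.10604501 0.31931847] [ 0.02755576  0.90830393 -0.07139264] [0.52071507 0.18159005 0.47091589]
```

View pics/w7.png

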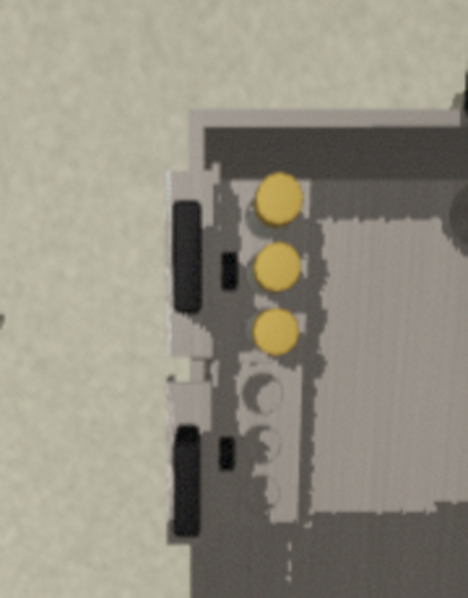

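The two carriers hang flush. Their tabs are both at column 187, and the hook gap (rows 356 to 380) is about 10 mm, so the baskets touch. Handing in.

```bash
python3 -c "
from station import bot
print(bot.hand_in())"
```

```text
the job is handed in; nothing more can be done
None
```

I hung the empty carrier on the bath's near wall, pressed it home, slid it until it touched the loaded carrier and released it; the job is handed in, but no verdict came back.

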